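# Lift the weighed soap off the scale with tongs

## Task

The bare round soap standing on the scale's pan has been weighed and is to be packed without being handled. Pick up the spring tongs by squeezing their two arms, close them round the soap on the pan and lift it off, and finish while still holding it in the tongs, motionless, a good 10 cm clear above the pan; do not let go. Never touch that soap with the gripper itself, do not drop it, and leave the other soap, the carton and the tape roll where they are.

Things in the scene. Friction and masses are not known exactly. Their poses are not given: they have to be found in the camera images.
- tongs: Plain steel spring tongs, 90 g, lying flat on the carton blanks, arms opening sideways. Each arm is an upright strip 3 mm thick, 22 mm tall. Origin: on the underside, midway between the open arms at the squeezing place; x to the jaws (far ends 123 mm ahead), y to the left arm, z up. Frame fixed to the left arm: squeezed evenly it turns clockwise by half the joint value.
- tong_pivot (a point): Centre of the tongs' dark round pivot (radius 9 mm, small wire ring behind it), 85 mm behind the squeezing place, 11 mm above the underside.
- tong_squeeze (a point): Middle of the squeezing place, 11 mm above the tongs' underside, between the arms' flat stretches (50 mm long) that are pressed together from both sides: 49 mm wide over the outsides when open, 33 mm when closed on the soap. Squeezed to about 41 mm the tongs are held safely and the jaws are still about 62 mm apart.
- tong_arm (a joint): Closing angle of the right arm towards the left, rad: 0 open (80 mm between the jaws), about 0.19 closed on the 44 mm soap, 0.32 the stop. A spring opens it: at the squeezing place closing starts at about 4 N on each arm and reaches the soap's width at about 6.5 N; what is beyond that presses on the soap (15 to 25 N is good).
- tip_left (a point): Point on the inner face of the left jaw, where its flat 45 mm long and 22 mm tall inner face should meet the thing held: mid-height, 11 mm above the tongs' underside and about 100 mm ahead of the squeezing place.
- tip_right (a point): The same point on the right jaw. Midway between the two is where the soap's middle belongs.
- soap: The soap to be lifted: a bare cream-coloured round puck, 44 mm diameter, 30 mm tall, 35 to 70 g, standing on the scale's pan. Origin at the centre of its underside, z up.
- soap_mid (a point): The middle of that soap, 15 mm above its underside.
- scale: Grey bench scale, does not move: a flat housing 150 x 130 mm, 25 mm tall, and in its middle on a stem a round steel pan, 80 mm diameter, 4 mm thick, its top 60 mm above the table. Origin on the table under the pan's centre, x away from its display.
- pan_top (a point): Centre of the pan's upper face, 60 mm above the table.
- blanks: Stack of flat brown carton blanks, 240 x 160 mm, 20 mm tall, does not move. Origin at the centre of its underside.
- spare_soap: Another soap of the same kind, standing on the table; leave it alone. Origin at the centre of its underside.
- carton: Small open brown carton with two flaps, 120 x 150 mm, 70 mm tall, on the table; leave it alone. Origin at the centre of its underside.
- tape_roll: Roll of brown packing tape lying flat, 100 mm diameter, 48 mm tall; leave it alone. Origin at the centre of its underside.
Things that resemble listed ones, but are neither listed nor needed, are in the scene too. Leave any green or yellow look-alike of the soap alone. Of the things that look like the scale, the middle-sized one is meant.

How it is judged:
On the way, in this order (a step that is already met when the one before it is completed fails the run):
1. the tongs are held by the gripper, lifted at least 30 mm off the carton blanks, the soap still on the pan (height (world z) of tongs above 0.05 m and contact force between the fingers and tongs above 1 N and contact force between tongs and blanks below 0.05 N and distance of soap_mid from where it was at the start of the episode below 0.015 m), for 0.2 s.
2. the tongs are closed on the soap while it is still at the pan (contact force between tongs and soap above 0.5 N and contact force between the fingers and tongs above 1 N and value of joint tong_arm above 0.14 rad and z of soap_mid in the frame of pan_top below 0.03 m and horizontal distance between soap_mid and pan_top below 0.04 m), for 0.1 s.
At the end, for the whole second after the job is handed in: Soap still (under 30 mm/s) in the tongs (angle 0.14 to 0.24 rad, within 40 mm of both jaw points), middle 110 mm or more above the pan; gripper presses tongs (1 N), tongs press soap (0.5 N), nothing else carries them, gripper off the soap; spare soap moved under 15 mm, carton, tape 20 mm (contact force between tongs and soap above 0.5 N and contact force between the fingers and tongs above 1 N and z of soap_mid in the frame of pan_top above 0.11 m and value of joint tong_arm between 0.14 and 0.24 rad and distance between soap_mid and tip_left below 0.04 m and distance between soap_mid and tip_right below 0.04 m and contact force between each of the arm, the fingers and soap below 0.1 N and contact force between scale and soap below 0.05 N and contact force between each of scale, carton and tongs below 0.05 N and linear speed of soap below 0.03 m/s and distance of spare_soap from where it was at the start of the episode below 0.015 m and distance of each of carton, tape_roll from where it was at the start of the episode below 0.02 m); the arm keeps its last pose, push and grip.
It fails at once if the gripper or arm touches the soap on the scale (contact force between any of the fingers, the arm and soap above 0.3 N).
It fails at once if the soap falls off the pan or out of the tongs (height (world z) of soap_mid below 0.045 m).
It fails at once if a bystander is pushed away (spare soap over 15 mm, carton or tape roll over 20 mm) (distance of spare_soap from where it was at the start of the episode above 0.015 m or distance of any of carton, tape_roll from where it was at the start of the episode above 0.02 m).
It also fails if it takes over 42 s, if anything falls off the work surface, if the arm or the gripper's body presses on something with over 40 N, if the wrist force passes 120 N, or if a joint passes its speed limit or range.

## Robot

A 6-joint arm with a two-finger parallel gripper is mounted at the origin on the work surface. World frame = base frame: x ahead of the robot, y to its left, z up, the work surface at z = 0. Lengths are in m, angles in rad, forces in N, time in s.
With the tool pointing down it reaches from about 0.325 to 0.85 m from the base axis. Payload 4.4 kg.
Tool frame: the origin (TCP) lies between the finger pads; the fingertips stand 11 mm ahead of it and the grasp point (between the pads) lies 8 mm behind it; z points along the fingers, y is the line along which they close (so a half turn about z gives the same grasp; the last joint's range is limited). The gripper opens to 94 mm and grips with 3 to 60 N. Pads are 16 mm wide; open, the fingers measure 119 mm over their backs; the gripper's body (75 mm by 177 mm) begins 78 mm behind the grasp point.
Start: joints at [-1.401, 0.207, 1.542, -0, 1.393, -0.15], TCP at [0.181, -0.546, 0.216] pointing down, gripper open.
Joint ranges: [-2.73, 2.73], [-0.86, 2.22], [0.23, 2.46], [-1.11, 4.25], [0.08, 2.63], [-2.82, 2.82]. Speed limits (rad/s): [2.79, 2.79, 3.14, 3.14, 3.14, 3.14].

## Interface

Orientations are given as a rotation vector (axis times angle).
In Python, from station import r gives the robot as it stands. The module is installed in compiled form; this text tells all that it offers.
- The arm moves only by the tool carry_out, never from a script. Its argument "series" is a list of rows, each a list of 2 entries, a list of its own where there are three numbers: the shift along the tool's x, y, z in cm, then the turn about the tool's z in rad. A call has 1 to 5 rows; each row shifts and turns the commanded pose from where the row before left it, along the tool's axes as they then stand; what a row does not reach is not made up. A row lasts 1/8 s, in which the tool goes at most 62.5 mm and 10.7 degrees, less where a joint would pass 70% of its speed; a pose out of reach is approached as far as the arm can. A call with a gripper value outside its range is refused whole. "jaw" is the finger opening in cm, from 0 to 9.4, set as the call begins (left out, the last holds). The fingers move at their own pace and stop on an object; "newtons" is the grip in N (left out, the last holds). Time passes only in rows, so rows that do not move let the fingers close. It gives the time, the measured TCP pose, the force, the opening and the grip force at its end, in the units of the state.
- r.sense(): the state, without advancing time (a new reading comes with each control period).
- r.capture(name): name is "side" or "top"; returns the picture (420x560x3 uint8, red, green, blue); there is no depth.
- r.camera_model(name): a dict with "mtx" (3x3 intrinsics, pixels), "R" (3x3) and "t" (3): a world point X has camera coordinates R X + t. Camera axes: x right, y down, z forward; pixel columns grow to the right and rows downward; lengths in m; the calibration is good to about 2 mm. A picture is of the moment at which its call begins. camera_model takes no time and is no camera call.
- r.close_job(): hands the job in; it is judged then, once.
The state is a dict: "clock": time; "joint_pos": joint angles; "joint_velocities": joint speeds; "joint_torque": joint torques, N m; "ee_pos": TCP position; "tcp_rot": TCP orientation; "wrist_force": force on the tool from outside, world axes, zero at the start; "torque": the same for the moment, N m; "grip_width": finger opening in m; "finger_force": force on a finger pad.
Only numpy, scipy, OpenCV 4.12 (cv2) and the standard library are available. Lean on these libraries where they do the work, as an engineer would, in place of code of your own. Each camera call takes 0.05 s, during which the arm holds its last target. There are 200 camera calls.

## Working session

There is one attempt and no reset: what is moved stays moved. The work goes in short steps, Python scripts to look and compute and a tool call to move; the robot and the scene stay as the last step left them, time stands still between calls to the robot, and variables do not carry over. Pictures are saved under pics/ and viewed, at most 10 in all, crops included, and the job is handed in when it is done.

Besides the shell and the picture viewer there is one more tool, called after "Emit:" in YAML: its name, and indented under it one key for each argument. carry_out: Moves the arm, as the interface text tells. Its arguments: {"type":"object","properties":{"series":{"type":"array","items":{"type":"array"}},"jaw":{"type":"number"},"newtons":{"type":"number"}},"required":["series"]}

```bash
mkdir -p pics
cat > h.py <<'E'
import numpy as np, cv2
from station import r
def cap(n,f):
    im=r.capture(n); cv2.imwrite('pics/'+f,im[:,:,::-1]); return im
def ray(n,u,v):
    c=r.camera_model(n);R=np.array(c['R']);t=np.array(c['t'])
    d=R.T@np.linalg.inv(np.array(c['mtx']))@np.array([u,v,1.]); return -R.T@t,d
def onz(n,u,v,z):
    o,d=ray(n,u,v); return o+d*(z-o[2])/d[2]
def proj(n,X):
    c=r.camera_model(n); p=np.array(c['mtx'])@(np.array(c['R'])@np.array(X)+np.array(c['t'])); return p[:2]/p[2]
E
python3 - <<'E'
from h import *
np.set_printoptions(precision=3,suppress=True)
for n in('top','side'):
    cap(n,n+'0.png'); print(n,ray(n,280,210))
print(r.sense())
E
```

```text
top (array([0.403, 0.073, 0.95 ]), array([ 0.136,  0.002, -0.991]))
side (array([-0.093,  0.655,  0.562]), array([ 0.621, -0.603, -0.501]))
{'clock': 0.1, 'joint_pos': array([-1.401,  0.207,  1.543,  0.   ,  1.393, -0.151]), 'joint_velocities': array([-0.   , -0.003, -0.003, -0.   ,  0.   ,  0.002]), 'joint_torque': array([ -0.   , -37.186, -28.229,   0.07 ,   0.031,  -0.   ]), 'ee_pos': array([ 0.181, -0.545,  0.215]), 'tcp_rot': array([-3.1, -0.5,  0. ]), 'wrist_force': array([-0.052,  0.647, -0.321]), 'torque': array([-0.013, -0.008, -0.034]), 'finger_force': 0.0, 'grip_width': 0.09393629045196401}
```

View pics/top0.png

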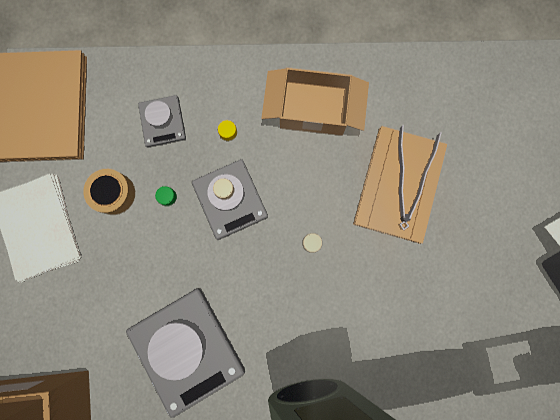

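View pics/side0.png

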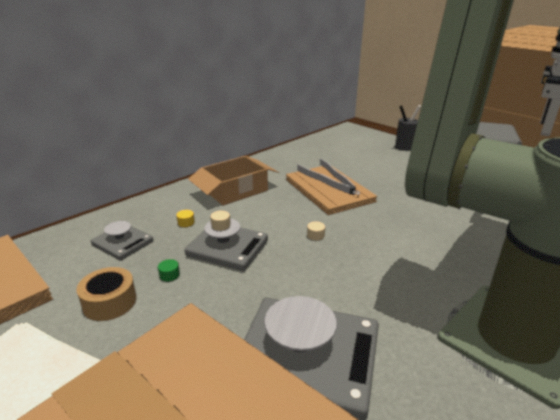

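The top view shows the tongs on the blanks: pivot near (404,219), jaws near (402,130) and (438,137). The cream soap is on the middle scale's pan near (223,188), the spare at (313,243), and the carton at (315,98). I'll enlarge the tongs and segment them along with the soap.

Run:
```python
from h import *
np.set_printoptions(precision=4,suppress=True)
im=cv2.imread('pics/top0.png')
cv2.imwrite('pics/c1.png',cv2.resize(im[115:245,345:455],None,fx=4.5,fy=4.5,interpolation=cv2.INTER_CUBIC))
hsv=cv2.cvtColor(im,cv2.COLOR_BGR2HSV)
# tongs: grey (low saturation) over the blanks
m=np.zeros(im.shape[:2],np.uint8); m[122:235,375:446]=1
g=((hsv[...,1]<70)&(m>0)).astype(np.uint8)
n,l,s,c=cv2.connectedComponentsWithStats(g)
for i in range(1,n):
    if s[i,4]>30: print(s[i],c[i])
for v in range(124,234,6): print(v,np.flatnonzero(g[v]))
# soaps
cm=cv2.inRange(hsv,(20,30,150),(35,120,255))
n,l,s,c=cv2.connectedComponentsWithStats(cm)
for i in range(1,n):
    if 80<s[i,4]<1000: print('cream',s[i],c[i],onz('top',*c[i],.09),onz('top',*c[i],.03))
```

```text
[ 375  122   71  108 1651] [414.2726 152.7177]
[425 152  21  83 889] [438.5197 206.1811]
[375 230  13   5  34] [379.2647 232.8824]
124 [375 376 377 378 379 380 381 382 383 384 385 386 387 388 389 390 391 392
 393 394 395 396 397 398 399 400 401 402 403 404 405 406 407 408 409 410
 411 412 413 414 415 416 417 418 419 420 421 422 423 424 425 426 427 428
 429 430 431 432 433 434 435 436 437 438 439 440 441 442 443 444 445]
130 [375 376 377 378 398 399 400 401 402 403 404 405 406 407 408 409 410 411
 412 413 414 415 416 417 418 419 420 421 422 423 424 425 426 427 428 429
 430 431 432 433 434 435 436 437 438 439 440 441 442 443 444 445]
136 [375 376 399 400 401 402 420 421 422 423 424 425 426 427 428 429 430 431
 432 433 434 435 436 437 438 439 440 441 442 443 444 445]
142 [399 400 401 402 435 436 437 438 441 442 443 444 445]
148 [399 400 401 402 433 434 435 436 437]
154 [399 400 401 402 432 433 434 445]
160 [400 401 402 403 429 430 431 432 443 444 445]
166 [400 401 402 403 426 427 428 429 442 443 444 445]
172 [400 401 402 403 424 425 426 440 441 442 443 444 445]
178 [400 401 402 403 421 
[... 401 characters left out ...]
11 412 413 414 432 433 434 435 436 437 438 439 440
 441 442 443 444 445]
214 [401 402 403 404 405 406 407 408 409 410 411 430 431 432 433 434 435 436
 437 438 439 440 441 442 443 444 445]
220 [401 402 403 404 405 406 407 408 409 429 430 431 432 433 434 435 436 437
 438 439 440 441 442 443 444 445]
226 [401 402 406 407 408 427 428 429 430 431 432 433 434 435 436 437 438 439
 440 441 442 443 444 445]
232 [375 376 377 378 379 380 426 427 428 429 430 431 432 433 434 435 436 437
 438 439 440 441 442 443 444 445]
cream [213 179  20  19 295] [222.4102 187.8   ] [0.5707 0.1967 0.09  ] [0.5823 0.2054 0.03  ]
cream [304 233  18  20 281] [312.4342 242.0961] [0.4531 0.008  0.09  ] [0.4566 0.0034 0.03  ]
```

View pics/c1.png

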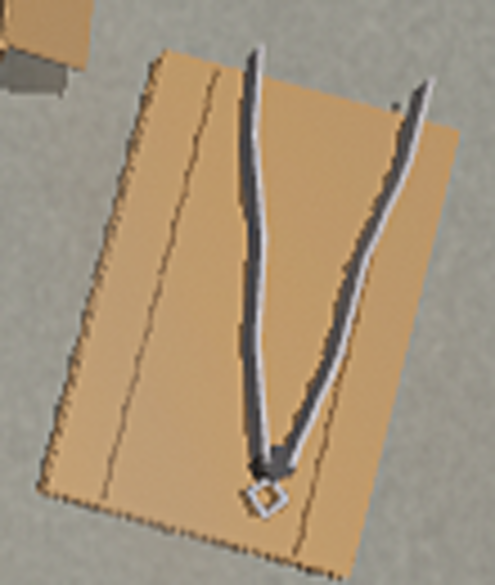

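The crop shows the light upper edges of both arms: left tip at (259,47), right tip at (431,82), pivot at about (275,463), and the wire ring at (267,497). I'll convert these to positions.

Run:
```python
from h import *
np.set_printoptions(precision=4,suppress=True)
P=lambda u,v,z:onz('top',345+(u+.5)/4.5-.5,115+(v+.5)/4.5-.5,z)
tl,tr=P(259,47,.042),P(431,82,.042); pv=P(275,463,.042)
mid=(tl+tr)/2; ax=mid-pv; L=np.linalg.norm(ax); ax/=L; lf=np.array([-ax[1],ax[0],0])
print('tips',tl,tr,np.linalg.norm(tl-tr),'pivot',pv,'len',L,'yaw',np.degrees(np.arctan2(ax[1],ax[0])))
for n,p in (('l',(257,140)),('l',(262,235)),('l',(255,320)),('l',(267,455)),('r',(405,165)),('r',(362,265)),('r',(337,350)),('r',(293,455))):
    q=P(*p,.042)-pv; print(n,'ahead of squeeze',1e3*(q@ax)-85,'lateral',1e3*q@lf)
print('squeeze',pv+ax*.085)
# pan
im=cv2.imread('pics/top0.png'); 
print('soap uv', proj('top',(.5707,.1967,.09)))
hsv=cv2.cvtColor(im,cv2.COLOR_BGR2HSV)
m=((hsv[...,2]>135)).astype(np.uint8); m[:160]=0;m[220:]=0;m[:,:195]=0;m[:,260:]=0
cs,_=cv2.findContours(m,cv2.RETR_EXTERNAL,cv2.CHAIN_APPROX_NONE); c=max(cs,key=cv2.contourArea)
(u,v),rad=cv2.minEnclosingCircle(c); p=onz('top',u,v,.06); print('pan',u,v,rad,p, p-onz('top',u+rad,v,.06))
# soap from side: top face
ims=cv2.imread('pics/side0.png'); hs=cv2.cvtColor(ims,cv2.COLOR_BGR2HSV)
k=hs[205:245,195:245]; 
m=cv2.inRange(hs,(12,60,150),(30,200,255)); n,l,s,cc=cv2.connectedComponentsWithStats(m)
for i in range(1,n):
    if 100<s[i,4]<900: print('side',s[i],cc[i],onz('side',*cc[i],.075))
print('proj side', proj('side',(.5707,.1967,.09)),proj('side',(.5707,.1967,.06)),'top v extent',s.shape)
```

```text
tips [ 0.7204 -0.2062  0.042 ] [ 0.7008 -0.2919  0.042 ] 0.0879275844424478 pivot [ 0.5079 -0.2032  0.042 ] len 0.20775919312793736 yaw -12.748780465355093
l ahead of squeeze 74.70265561223789 lateral 36.640334424193995
l ahead of squeeze 26.913211226681483 lateral 25.826536469364527
l ahead of squeeze -16.466757943408794 lateral 21.840273977232325
l ahead of squeeze -81.90892777414946 lateral 4.512265358917264
r ahead of squeeze 77.28643947856247 lateral -38.091963252806494
r ahead of squeeze 22.13107964494236 lateral -25.43419435597575
r ahead of squeeze -22.95329624965894 lateral -20.39710272273224
r ahead of squeeze -79.24443038757825 lateral -7.964567930297061
squeeze [ 0.5908 -0.222   0.042 ]
soap uv [222.4154 187.7831]
pan 233.5264892578125 194.8245086669922 34.43850326538086 [0.5605 0.1765 0.06  ] [0.001  0.0756 0.    ]
side [310 166  30  17 155] [323.529  172.4968] [ 0.576  -0.1606  0.075 ]
side [188 168  33  26 459] [204.0479 180.3965] [0.7632 0.1047 0.075 ]
side [176 209  19  10 155] [184.4645 213.4968] [0.6515 0.2375 0.075 ]
side [210 210  20  11 166] [219.6627 215.3675] [0.5888 0.1844 0.075 ]
side [307 221  18  11 150] [315.7267 226.1   ] [0.4071 0.0612 0.075 ]
side [ 76 267  57  34 761] [103.4336 284.1721] [0.5397 0.4784 0.075 ]
proj side [219.654  214.5312] [220.5808 226.0202] top v extent (12, 5)
```

```bash
cat >> h.py <<'E'
from scipy.spatial.transform import Rotation as Ro
def togo(p,yaw=None):
    s=r.sense(); R=Ro.from_rotvec(s['tcp_rot']); d=np.array(p)-s['ee_pos']
    y=np.arctan2(*R.as_matrix()[1::-1,0])
    print('t',s['clock'],'tcp',s['ee_pos'],'yaw',np.degrees(y),'tilt',R.as_matrix()[:,2],'w',s['grip_width'],'f',s['finger_force'],s['wrist_force'])
    print('shift cm (tool axes)',R.inv().apply(d)*100,'turn',None if yaw is None else y-np.radians(yaw))
E
python3 - <<'E'
from h import *
np.set_printoptions(precision=4,suppress=True)
togo((.5908,-.222,.12),-12.75)
E
```

```text
t 0.1 tcp [ 0.1806 -0.5452  0.2154] yaw 18.3249959035324 tilt [-0.0003  0.002  -1.    ] w 0.09393629045196401 f 0.0 [-0.0518  0.6469 -0.3211]
shift cm (tool axes) [ 49.0924 -17.762    9.5918] turn 0.5423609935603906
```

Emit:
carry_out:
  series:
    - [[4.9,-1.8,0],0]
    - [[4.9,-1.8,0],0]
    - [[4.9,-1.8,0.5],0]
    - [[4.9,-1.8,1],0]
    - [[4.9,-1.8,1],0]
  jaw: 9.4

```text
clock: 0.72
ee_pos: [0.386, -0.382, 0.1909]
tcp_rot: [-3.101, -0.5, 0.0]
wrist_force: [-0.4, -0.9, 0.3]
grip_width: 0.0939
finger_force: 0.0
```

Emit:
carry_out:
  series:
    - [[4.9,-1.8,1],0]
    - [[4.9,-1.8,1],0]
    - [[4.9,-1.8,1],0]
    - [[4.9,-1.8,1],0]
    - [[4.9,-1.7,1],0]

```text
clock: 1.35
ee_pos: [0.5905, -0.2205, 0.1405]
tcp_rot: [-3.101, -0.5, 0.001]
wrist_force: [-0.1, -0.3, 0.4]
grip_width: 0.0939
finger_force: 0.0
```

Emit:
carry_out:
  series:
    - [[0,0,1],0.14]
    - [[0,0,1],0.14]
    - [[0,0,0],0.14]
    - [[0,0,0],0.12]
    - [[0,0,0],0]

```text
clock: 1.98
ee_pos: [0.5892, -0.2216, 0.1208]
tcp_rot: [-3.122, 0.343, 0.002]
wrist_force: [-0.4, 0.2, -0.5]
grip_width: 0.0939
finger_force: 0.0
```

Run:
```python
from h import *
np.set_printoptions(precision=4,suppress=True)
togo((.5908,-.222,.034),-12.75)
im=cap('top','t1.png'); s=cap('side','s1.png')
a=cv2.resize(im[100:260,330:470],None,fx=3,fy=3,interpolation=2)
b=cv2.resize(s[120:240,260:420],None,fx=3,fy=3,interpolation=2)
o=np.zeros((480,900,3),np.uint8); o[:480,:420]=a; o[:360,420:900]=b
cv2.imwrite('pics/c2.png',cv2.resize(o,(800,427))[:,:,::-1])
```

```text
t 1.975 tcp [ 0.5892 -0.2216  0.1208] yaw -12.53529179570412 tilt [-0.0011  0.0006 -1.    ] w 0.09394796575024542 f 0.0 [-0.358   0.173  -0.5358]
shift cm (tool axes) [0.1699 0.0045 8.6798] turn 0.003747365096007732
```

View pics/c2.png

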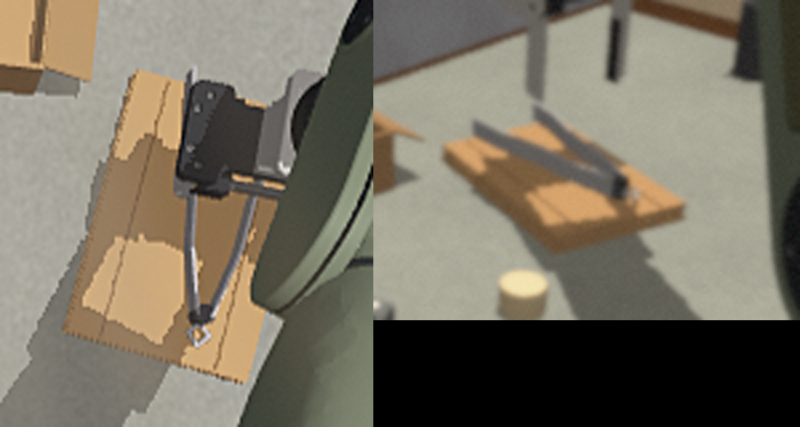

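The gripper stands centred over the tongs with the fingers outside both arms. Next I go down and squeeze to 41 mm.

Emit:
carry_out:
  series:
    - [[0.2,0,2.5],0]
    - [[0,0,2.5],0]
    - [[0,0,2],0]
    - [[0,0,1],0]
    - [[0,0,0.6],0]

```text
clock: 2.7
ee_pos: [0.5916, -0.2224, 0.0351]
tcp_rot: [-3.123, 0.345, 0.0]
wrist_force: [-0.2, 0.5, -0.5]
grip_width: 0.0939
finger_force: 0.0
```

Emit:
carry_out:
  series:
    - [[0,0,0],0]
    - [[0,0,0],0]
    - [[0,0,0],0]
    - [[0,0,0],0]
    - [[0,0,0],0]
  jaw: 4.1
  newtons: 20

```text
clock: 3.32
ee_pos: [0.5918, -0.2225, 0.0358]
tcp_rot: [3.122, -0.345, 0.001]
wrist_force: [-0.4, 0.2, -0.0]
grip_width: 0.0478
finger_force: 4.6
```

Emit:
carry_out:
  series:
    - [[0,0,0],0]
    - [[0,0,0],0]
    - [[0,0,0],0]
    - [[0,0,0],0]
    - [[0,0,0],0]

```text
clock: 3.95
ee_pos: [0.5918, -0.2226, 0.0358]
tcp_rot: [3.122, -0.345, 0.001]
wrist_force: [0.2, -0.7, 2.1]
grip_width: 0.0411
finger_force: 5.7
```

Emit:
carry_out:
  series:
    - [[0,0,-1],0]
    - [[0,0,-2],0]
    - [[0,0,-2],0]
    - [[0,0,-2],0]
    - [[0,0,-2],0]

```text
clock: 4.58
ee_pos: [0.5919, -0.2224, 0.1275]
tcp_rot: [3.122, -0.345, 0.002]
wrist_force: [0.1, -0.2, -1.1]
grip_width: 0.0411
finger_force: 4.7
```

Emit:
carry_out:
  series:
    - [[0,0,-2],0]
    - [[0,0,-2],0]
    - [[0,0,-1],0]
    - [[0,0,0],0]
    - [[0,0,0],0]

```text
clock: 5.2
ee_pos: [0.591, -0.222, 0.1744]
tcp_rot: [-3.122, 0.345, 0.003]
wrist_force: [-0.8, 0.8, -1.3]
grip_width: 0.0412
finger_force: 4.7
```

Run:
```python
from h import *
np.set_printoptions(precision=4,suppress=True)
y=np.radians(19); p=np.array([.5707,.1967])-.1*np.array([np.cos(y),np.sin(y)])
togo((*p,.176),19)
im=cap('top','t2.png'); s=cap('side','s2.png')
o=np.zeros((600,800,3),np.uint8)
o[:600,:400]=cv2.resize(im[60:240,350:470],(400,600),interpolation=2)
o[:450,400:]=cv2.resize(s[70:205,240:360],(400,450),interpolation=2)
cv2.imwrite('pics/c3.png',o[:,:,::-1])
```

```text
t 5.2 tcp [ 0.591  -0.222   0.1744] yaw -12.617919967087873 tilt [-0.0017  0.0009 -1.    ] w 0.04116836363112462 f 4.729830175638199 [-0.784   0.7844 -1.2648]
shift cm (tool axes) [-19.6425 -35.1743  -0.1012] turn -0.5518368060577405
```

View pics/c3.png

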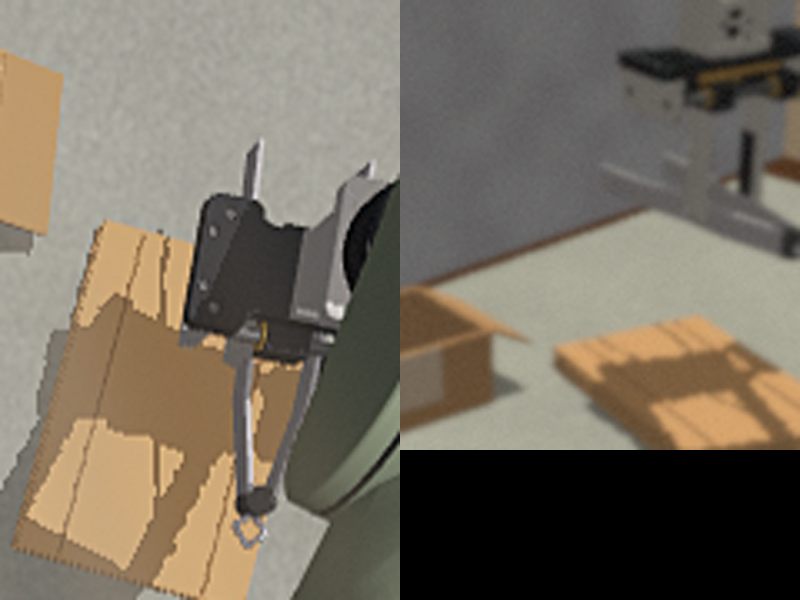

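The tongs are held and lifted level. Now I carry them to hover behind and above the soap.

Emit:
carry_out:
  series:
    - [[-0.6,-1.2,0],0]
    - [[-1.4,-2.5,0],0]
    - [[-1.8,-3.3,0],0]
    - [[-1.8,-3.3,0],0]
    - [[-1.8,-3.3,0],0]

```text
clock: 5.92
ee_pos: [0.548, -0.0714, 0.1751]
tcp_rot: [-3.122, 0.345, 0.001]
wrist_force: [-0.1, 0.3, -1.1]
grip_width: 0.0407
finger_force: 4.7
```

Emit:
carry_out:
  series:
    - [[-1.8,-3.3,0],0]
    - [[-1.8,-3.3,0],0]
    - [[-1.8,-3.3,0],0]
    - [[-1.8,-3.3,0],0]
    - [[-1.8,-3.3,0],0]

```text
clock: 6.55
ee_pos: [0.496, 0.109, 0.1752]
tcp_rot: [-3.122, 0.345, 0.001]
wrist_force: [0.5, 1.0, -1.0]
grip_width: 0.0413
finger_force: 4.7
```

Emit:
carry_out:
  series:
    - [[-1.7,-2.5,0],0]
    - [[-1,-1.7,0],0]
    - [[-0.3,-0.2,0],-0.05]
    - [[0,0,0],-0.1]
    - [[0,0,0],-0.1]

```text
clock: 7.18
ee_pos: [0.4766, 0.1574, 0.1751]
tcp_rot: [-3.141, -0.053, 0.001]
wrist_force: [-0.1, -0.3, -1.2]
grip_width: 0.0413
finger_force: 4.7
```

Emit:
carry_out:
  series:
    - [[0,0,0],-0.1]
    - [[0,0,0],-0.1]
    - [[0,0,0],-0.1]
    - [[0,0,0],0]
    - [[0,0,0],0]

```text
clock: 7.8
ee_pos: [0.4772, 0.157, 0.1753]
tcp_rot: [-3.099, -0.514, 0.0]
wrist_force: [-0.1, 0.3, -0.7]
grip_width: 0.0412
finger_force: 4.7
```

Run:
```python
from h import *
np.set_printoptions(precision=4,suppress=True)
y=np.radians(19); p=np.array([.5707,.1967])-.1*np.array([np.cos(y),np.sin(y)])
togo((*p,.176),19)
im=cap('top','t3.png'); s=cap('side','s3.png')
o=np.zeros((600,800,3),np.uint8)
o[:600,:400]=cv2.resize(im[120:270,190:290],(400,600),interpolation=2)
o[:600,400:]=cv2.resize(s[120:270,190:290],(400,600),interpolation=2)
cv2.imwrite('pics/c4.png',o[:,:,::-1])
```

```text
t 7.8 tcp [0.4772 0.157  0.1753] yaw 18.83890583972888 tilt [-0.0003  0.0001 -1.    ] w 0.041241627168158115 f 4.729715511202812 [-0.1401  0.2918 -0.6883]
shift cm (tool axes) [ 0.1298 -0.7107 -0.0659] turn -0.002811623502466498
```

View pics/c4.png

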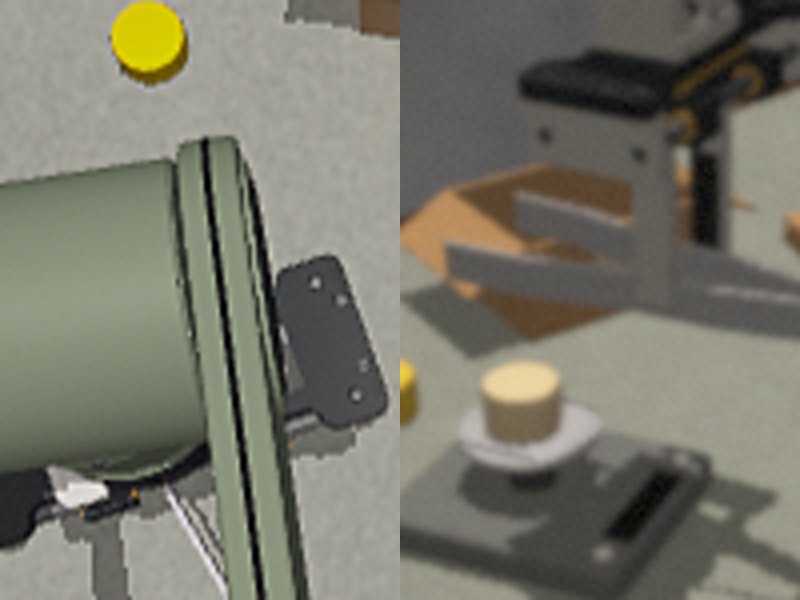

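The side view shows the left jaw's upper front corner at about (201.8,180.8), the right jaw's at (219.5,168.2), and the centre of the soap's top face at (220.2,215.5). The arm hides the jaws from the top camera, so I'll check the jaw points against predictions in the side view.

Run:
```python
from h import *
np.set_printoptions(precision=4,suppress=True)
s=r.sense(); p=s['ee_pos']; y=np.radians(18.84); a=np.array([np.cos(y),np.sin(y),0]); l=np.array([-a[1],a[0],0])
dz=np.array([0,0,.0062])
for n,lat in(('L',.034),('R',-.034)):
    q=p+dz+.123*a+lat*l; print(n,q,'up',proj('side',q),'low',proj('side',q-[0,0,.022]))
for n,px,lat in(('L',(201.75,180.75),.034),('R',(219.5,168.2),-.034)):
    q=onz('side',*px,p[2]+.0062)-p; print(n,'ahead',q@a,'lat',q@l)
print('soap top',onz('side',220.2,215.5,.09),'px/mm along a,l', proj('side',[.57,.2,.09]),proj('side',np.array([.57,.2,.09])+.01*a),proj('side',np.array([.57,.2,.09])+.01*l))
```

```text
L [0.5828 0.2288 0.1816] up [200.6287 179.8874] low [201.59  189.321]
R [0.6048 0.1644 0.1816] up [219.2062 167.838 ] low [219.8971 176.8824]
L ahead 0.11848753572635433 lat 0.036253596105610165
R ahead 0.12133329310715 lat -0.03269328190899068
soap top [0.5665 0.1984 0.09  ] px/mm along a,l [218.6419 215.1774] [214.8889 214.1189] [216.0442 217.257 ]
```

The jaw and soap offsets agree in this view, with the same roughly 3 mm bias on both. I'll correct sideways and go down to just above the soap.

Emit:
carry_out:
  series:
    - [[0.1,-0.4,1],0]
    - [[0,-0.3,1.5],0]
    - [[0,0,1.5],0]
    - [[0,0,1],0]
    - [[0,0,0],0]

```text
clock: 8.52
ee_pos: [0.4752, 0.1634, 0.1239]
tcp_rot: [-3.099, -0.515, 0.005]
wrist_force: [0.7, -0.2, -1.3]
grip_width: 0.041
finger_force: 4.7
```

Run:
```python
from h import *
np.set_printoptions(precision=4,suppress=True)
y=np.radians(19); p=np.array([.5707,.1967])-.1*np.array([np.cos(y),np.sin(y)])
togo((*p,.081),19)
s=cap('side','s4.png')
cv2.imwrite('pics/c5.png',cv2.resize(s[150:250,180:290],None,fx=6,fy=6,interpolation=2)[:,:,::-1])
t=r.sense()['ee_pos']; a=np.array([np.cos(y),np.sin(y),0]); l=np.array([-a[1],a[0],0])
for lat in(.031,.034,-.031,-.034):
    q=t+[0,0,.0062]+.123*a+lat*l; print((proj('side',q)-[180,150])*6,(proj('side',q-[0,0,.022])-[180,150])*6)
```

```text
t 8.525 tcp [0.4752 0.1634 0.1239] yaw 18.88763443403592 tilt [-0.003  -0.0005 -1.    ] w 0.04104120645267315 f 4.729689136147499 [ 0.6778 -0.2188 -1.3385]
shift cm (tool axes) [ 0.123  -0.0349  4.293 ] turn -0.0019611490919401176
[128.1911 311.8389] [133.7641 365.4607]
[123.1241 315.4948] [128.7726 369.2102]
[227.3224 240.3153] [231.482  292.0573]
[231.8638 237.0387] [235.9615 288.6923]
```

View pics/c5.png

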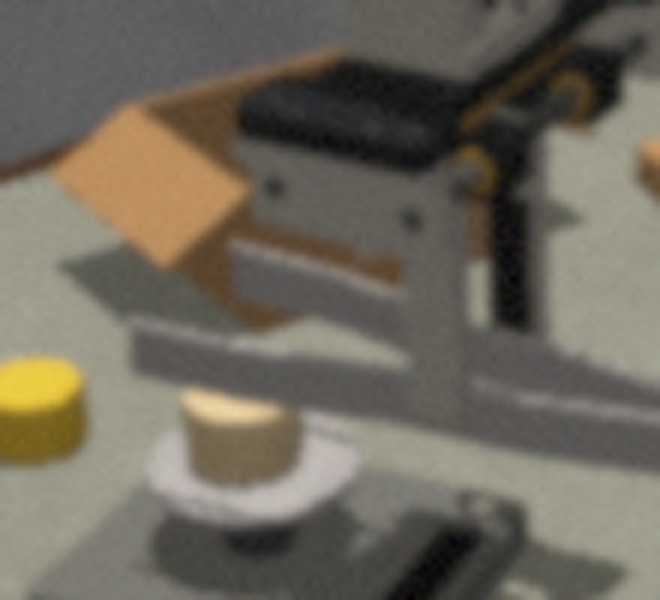

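The jaws sit just above the soap, one on each side: corners at (132,318) and (232,240) in the crop, as predicted. I go down gently.

Emit:
carry_out:
  series:
    - [[0.1,0,1],0]
    - [[0,0,1],0]
    - [[0,0,1],0]
    - [[0,0,0.8],0]
    - [[0,0,0.4],0]

```text
clock: 9.2
ee_pos: [0.4768, 0.1639, 0.0826]
tcp_rot: [-3.099, -0.516, 0.002]
wrist_force: [0.1, -0.1, -0.8]
grip_width: 0.0415
finger_force: 4.7
```

Run:
```python
from h import *
np.set_printoptions(precision=4,suppress=True)
togo((.4761,.1641,.081),19)
s=cap('side','s5.png')
cv2.imwrite('pics/c6.png',cv2.resize(s[150:250,180:290],None,fx=6,fy=6,interpolation=2)[:,:,::-1])
```

```text
t 9.2 tcp [0.4768 0.1639 0.0826] yaw 18.895371977943732 tilt [-0.0011 -0.0002 -1.    ] w 0.041498966196596924 f 4.729809612035751 [ 0.0646 -0.1191 -0.7941]
shift cm (tool axes) [-0.062  -0.0395  0.1618] turn -0.0018261034747311666
```

View pics/c6.png

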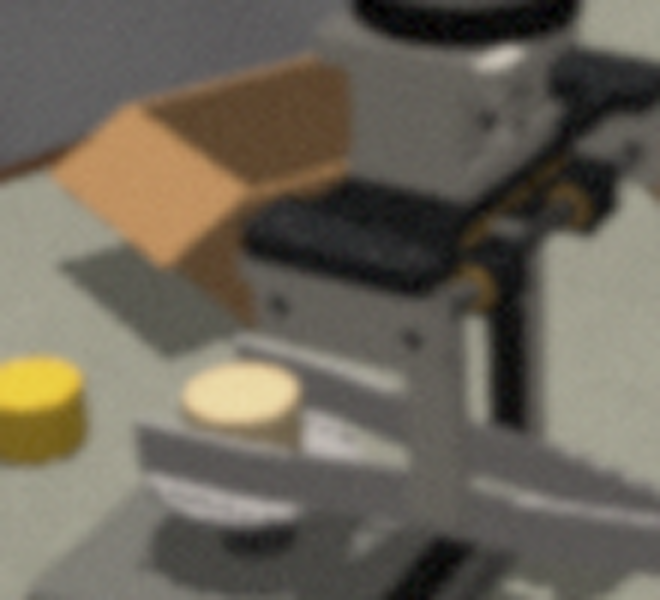

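The soap stands between the jaws and the tongs are clear of the pan. Now I close.

Emit:
carry_out:
  series:
    - [[0,0,0],0]
    - [[0,0,0],0]
    - [[0,0,0],0]
  jaw: 3.6
  newtons: 26

```text
clock: 9.62
ee_pos: [0.4776, 0.1641, 0.0838]
tcp_rot: [-3.099, -0.516, -0.001]
wrist_force: [-0.7, 0.9, 0.1]
grip_width: 0.036
finger_force: 5.3
```

Emit:
carry_out:
  series:
    - [[0,0,0],0]
    - [[0,0,0],0]
    - [[0,0,0],0]
    - [[0,0,0],0]
    - [[0,0,0],0]
  jaw: 2.8

```text
clock: 10.25
ee_pos: [0.4775, 0.164, 0.0836]
tcp_rot: [-3.099, -0.516, -0.001]
wrist_force: [0.4, -0.0, 0.4]
grip_width: 0.0326
finger_force: 26.0
```

Emit:
carry_out:
  series:
    - [[0,0,0],0]
    - [[0,0,0],0]
    - [[0,0,0],0]
    - [[0,0,0],0]
    - [[0,0,0],0]

```text
clock: 10.88
ee_pos: [0.4774, 0.164, 0.0835]
tcp_rot: [-3.099, -0.516, -0.001]
wrist_force: [0.6, 0.4, -0.1]
grip_width: 0.0323
finger_force: 26.0
```

It closed at 32.3 mm and 26 N, so the soap is held. Now I lift.

Emit:
carry_out:
  series:
    - [[0,0,-0.5],0]
    - [[0,0,-1],0]
    - [[0,0,-1.5],0]
    - [[0,0,-1.5],0]
    - [[0,0,-1.5],0]

```text
clock: 11.5
ee_pos: [0.4776, 0.1641, 0.145]
tcp_rot: [3.099, 0.516, 0.002]
wrist_force: [-0.3, 0.6, -1.3]
grip_width: 0.0325
finger_force: 26.0
```

Emit:
carry_out:
  series:
    - [[0,0,-1.5],0]
    - [[0,0,-1.5],0]
    - [[0,0,-1.5],0]
    - [[0,0,-1.5],0]
    - [[0,0,-1],0]

```text
clock: 12.12
ee_pos: [0.4776, 0.1641, 0.2147]
tcp_rot: [3.099, 0.516, 0.002]
wrist_force: [-0.3, 0.4, -1.7]
grip_width: 0.0324
finger_force: 26.0
```

Emit:
carry_out:
  series:
    - [[0,0,-0.5],0]
    - [[0,0,0],0]
    - [[0,0,0],0]
    - [[0,0,0],0]
    - [[0,0,0],0]

```text
clock: 12.75
ee_pos: [0.477, 0.1639, 0.218]
tcp_rot: [-3.099, -0.516, 0.001]
wrist_force: [-0.4, -0.9, -2.0]
grip_width: 0.0322
finger_force: 26.0
```

Run:
```python
from h import *
np.set_printoptions(precision=4,suppress=True)
togo((.4761,.1641,.22),19)
print(proj('side',(.5707,.1967,.22)))
s=cap('side','s6.png')
cv2.imwrite('pics/c7.png',cv2.resize(s[110:250,170:290],None,fx=4.2,fy=4.2,interpolation=2)[:,:,::-1])
```

```text
t 12.75 tcp [0.477  0.1639 0.218 ] yaw 18.896099740194707 tilt [-0.0008 -0.0001 -1.    ] w 0.03221966853981576 f 25.97777098417282 [-0.4313 -0.8616 -1.9572]
shift cm (tool axes) [-0.0825 -0.0447 -0.1949] turn -0.001813401627279887
[215.27   160.1834]
```

View pics/c7.png

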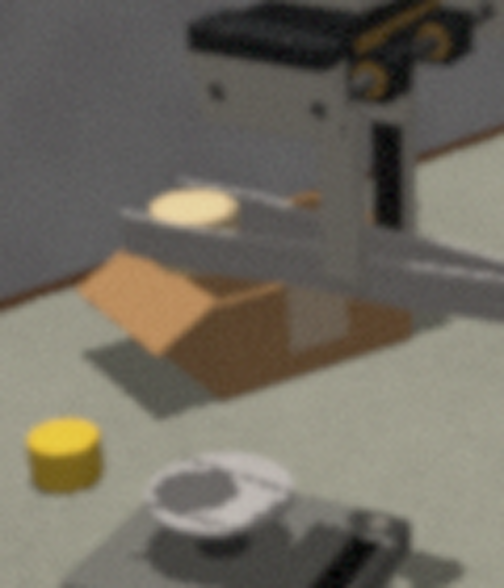

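The soap is held level in the tongs, its top at about (216,159.5). That puts its middle roughly 0.145 m above the pan, and the pan is empty.

Emit:
carry_out:
  series:
    - [[0,0,0],0]
    - [[0,0,0],0]
    - [[0,0,0],0]
    - [[0,0,0],0]

```text
clock: 13.3
ee_pos: [0.4773, 0.164, 0.2185]
tcp_rot: [-3.099, -0.516, -0.0]
wrist_force: [0.4, -0.6, -1.5]
grip_width: 0.0326
finger_force: 26.0
```

```bash
python3 -c "
from station import r
print(r.close_job())"
```

```text
the job is handed in; nothing more can be done
None
```

I handed the job in at 13.3 s with the soap held still in the tongs, its middle about 14 cm above the pan; the gripper was kept clear of the soap and the bystanders were not approached, but hand-in returned no verdict.

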